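Find the mains adapter that rattles and show its job sticker to the bench camera

TASK

One of the three returned mains adapters on the bench has its transformer broken loose inside: pick them up one at a time and shake or rock each to and fro along its length until you have found the one that rattles (shake that one even if it is the last left), standing any sound one back upright where it stood. Finish while still holding the rattling adapter up, upright and still, with its job sticker facing the lens of the bench camera, level with the lens and centred on it, about 10 cm away. Do not touch the camera, and leave everything else on the bench alone.

Things in the scene. Friction and masses are not known exactly. Their poses are not given: they have to be found in the camera images.
- adapter_a: white sealed mains adapter, one of three alike; grip it across its x faces. Body spans x -23..+23, y -39..+23, z 0..52 mm from the origin, which is on the underside (z up): middle at (0, -8, 26) mm. Two pins stand on top at x -9 and +10, y -8 mm, up to z = 71 mm. A lead stub sticks out low at the +y end to y = +39 mm. The job sticker is on the -y end
- adapter_b: another adapter, outside as adapter_a. All three weigh 0.36 to 0.42 kg, of which a 0.26 kg part inside. In two it sits fast; in one, a different one each time, it slides along the adapter's y, 16 mm either way from the middle, when tilted over 7 degrees or jerked over 1.2 m/s2: it knocks at the ends and shifts the balance by 0.08 N m from end to end
- adapter_c: the third adapter, outside as adapter_a, inside as told for adapter_b
- bench_camera: small black camera on an upright rod on a round foot (80 mm across), 168 mm high, fixed to the bench. Origin: middle of the foot's underside, z up; the lens looks along its own -x, level
- camera_lens (a point): middle of the front glass of the bench camera's lens, 150 mm above the bench; axes as bench_camera, so the lens looks along its -x
- solder_reel: teal reel of solder, 77 x 57 x 32 mm, a bystander; origin at its underside
- sticky_notes: pad of yellow notes, 75 x 75 x 13 mm, a bystander; origin at its underside
- screwdriver_red: red precision screwdriver lying on the bench, 157 mm long along its y, a bystander; origin at its underside
- screwdriver_blue: blue precision screwdriver lying on the bench, 172 mm long along its y, a bystander; origin at its underside
- side_cutters: blue side cutters lying on the bench, 127 mm long along its y, a bystander; origin at its underside
- screw_dish: small metal screw dish, 65 mm across, 14 mm high, a bystander; origin at its underside
- sticker_a (a point): middle of the job sticker of adapter_a: white, 30 x 24 mm, black bars and orange upper edge, on the end face away from the lead stub, at (0, -39, 26) mm of the adapter; axes as the adapter's, so the sticker faces its -y
- sticker_b (a point): middle of the job sticker of adapter_b: white, 30 x 24 mm, black bars and orange upper edge, on the end face away from the lead stub, at (0, -39, 26) mm of the adapter; axes as the adapter's, so the sticker faces its -y
- sticker_c (a point): middle of the job sticker of adapter_c: white, 30 x 24 mm, black bars and orange upper edge, on the end face away from the lead stub, at (0, -39, 26) mm of the adapter; axes as the adapter's, so the sticker faces its -y
Mind the look-alikes: they are no part of the job. What is shaped like the adapter_c but green is not meant. Leave any blue look-alike of the adapter_b alone.

How it is judged:
On the way:
1. the adapter with the loose part is off the bench and shaken or rocked until the part inside has been thrown from its middle towards an end (((distance between loose_part and adapter_a below 0.05 m and height (world z) of adapter_a above 0.02 m and (y of loose_part in the frame of adapter_a above 0.002 m or y of loose_part in the frame of adapter_a below -0.018 m)) or (distance between loose_part and adapter_b below 0.05 m and height (world z) of adapter_b above 0.02 m and (y of loose_part in the frame of adapter_b above 0.002 m or y of loose_part in the frame of adapter_b below -0.018 m)) or (distance between loose_part and adapter_c below 0.05 m and height (world z) of adapter_c above 0.02 m and (y of loose_part in the frame of adapter_c above 0.002 m or y of loose_part in the frame of adapter_c below -0.018 m)))), for 0.02 s.
At the end, for the whole second after the job is handed in: the rattling adapter is gripped, still and upright (11 degrees), clear of the bench, sticker end to the lens (17 degrees), sticker 6 to 16 cm from the lens and within 35 mm of its line sideways and in height; the two others stand upright on the bench within 6 cm of where they stood (((distance between loose_part and adapter_a below 0.05 m and contact force between the fingers and adapter_a above 1 N and height (world z) of adapter_a above 0.09 m and angle between adapter_a's own z axis and vertical below 0.2 rad and linear speed of adapter_a below 0.03 m/s and angular speed of adapter_a below 0.2 rad/s and angle between the y axis of adapter_a and the x axis of bench_camera, either way round below 0.3 rad and y of camera_lens in the frame of adapter_a between -0.2 and -0.1 m and x of camera_lens in the frame of adapter_a between -0.035 and 0.035 m and z of camera_lens in the frame of adapter_a between -0.009 and 0.061 m and height (world z) of each of adapter_b, adapter_c below 0.006 m and angle between each of adapter_b, adapter_c's own z axis and vertical below 0.1 rad and distance of each of adapter_b, adapter_c from where it was at the start of the episode below 0.06 m and linear speed of each of adapter_b, adapter_c below 0.02 m/s) or (distance between loose_part and adapter_b below 0.05 m and contact force between the fingers and adapter_b above 1 N and height (world z) of adapter_b above 0.09 m and angle between adapter_b's own z axis and vertical below 0.2 rad and linear speed of adapter_b below 0.03 m/s and angular speed of adapter_b below 0.2 rad/s and angle between the y axis of adapter_b and the x axis of bench_camera, either way round below 0.3 rad and y of camera_lens in the frame of adapter_b between -0.2 and -0.1 m and x of camera_lens in the frame of adapter_b between -0.035 and 0.035 m and z of camera_lens in the frame of adapter_b between -0.009 and 0.061 m and height (world z) of each of adapter_a, adapter_c below 0.006 m and angle between each of adapter_a, adapter_c's own z axis and vertical below 0.1 rad and distance of each of adapter_a, adapter_c from where it was at the start of the episode below 0.06 m and linear speed of each of adapter_a, adapter_c below 0.02 m/s) or (distance between loose_part and adapter_c below 0.05 m and contact force between the fingers and adapter_c above 1 N and height (world z) of adapter_c above 0.09 m and angle between adapter_c's own z axis and vertical below 0.2 rad and linear speed of adapter_c below 0.03 m/s and angular speed of adapter_c below 0.2 rad/s and angle between the y axis of adapter_c and the x axis of bench_camera, either way round below 0.3 rad and y of camera_lens in the frame of adapter_c between -0.2 and -0.1 m and x of camera_lens in the frame of adapter_c between -0.035 and 0.035 m and z of camera_lens in the frame of adapter_c between -0.009 and 0.061 m and height (world z) of each of adapter_a, adapter_b below 0.006 m and angle between each of adapter_a, adapter_b's own z axis and vertical below 0.1 rad and distance of each of adapter_a, adapter_b from where it was at the start of the episode below 0.06 m and linear speed of each of adapter_a, adapter_b below 0.02 m/s))); the arm keeps its last pose, push and grip.
It fails at once if the bench camera is touched (contact force between bench_camera and anything else above 1 N).
It fails at once if a bystander (reel, notes, screwdrivers, cutters, dish) is pushed more than 3 cm (distance of any of solder_reel, sticky_notes, screwdriver_red, screwdriver_blue, side_cutters, screw_dish from where it was at the start of the episode above 0.03 m).
It also fails if it takes over 67 s, if anything falls off the work surface, if the arm or the gripper's body presses on something with over 40 N, if the wrist force passes 120 N, or if a joint passes its speed limit or range.

ROBOT

A 6-joint arm with a two-finger parallel gripper is mounted at the origin on a cart in front of the work surface, level with it; the furniture and walls round the work are solid. World frame = base frame: x ahead of the robot, y to its left, z up, the work surface at z = 0. Lengths are in m, angles in rad, forces in N, time in s.
With the tool pointing down it reaches from about 0.3 to 0.85 m from the base axis. Payload 5.4 kg.
Tool frame: the origin (TCP) lies midway between the tips of the shut fingers; the grasp point (between the pads) lies ctrl.grasp_offset behind it (ctrl.grasp_offset is the distance from the TCP to the grasp point, in m); z points along the fingers, y is the line along which they close (so a half turn about z gives the same grasp; the last joint's range is limited). The gripper opens to 85 mm and grips with 20 to 120 N. Pads are 22 mm wide; open, the fingers measure 114 mm over their backs; the gripper's body (76 mm by 85 mm) begins 54 mm behind the grasp point. The pads swing forward as they close: fully open they stand 13 mm farther back than shut.
Start: joints at [-1.313, 0.158, 1.597, -0, 1.386, -0.21], TCP at [0.259, -0.513, 0.231] pointing down, gripper open.
Joint ranges: [-2.91, 2.91], [-0.94, 2.29], [0.18, 2.7], [-1.29, 4.43], [0.17, 2.64], [-3, 3]. Speed limits (rad/s): [2.57, 2.57, 3.14, 3.14, 3.14, 3.14].

INTERFACE

Orientations are given as a 3x3 rotation matrix whose columns are the frame's x, y, z axes.
In Python, from bench import get_obs, imaging, ctrl gives the robot as it stands.
- The arm moves only by the tool servo_tool, never from a script. Its argument "deltas" is text: rows parted by semicolons, each of 4 numbers parted by spaces: the shift along the tool's x, y, z each as a share of 40 cm, from -1 to 1, then the turn about the tool's z as a share of 0.5 rad, from -1 to 1. A call has 1 to 20 rows; each row is the pose to reach, as a shift and turn from the pose commanded when the call began, along the tool's axes at that moment; what a row does not reach only later rows make up. A row lasts 1/10 s, in which the tool goes at most 50 mm and 8.59 degrees, less where a joint would pass 70% of its speed; a pose out of reach is approached as far as the arm can. A call with a number of a shift or a turn outside -1 to 1 is refused whole. A call with a gripper value outside its range is refused whole. "hand" is the closure, from -1 (fully open) to 1 (shut), set as the call begins (left out, the last holds). The fingers move at their own pace and stop on an object; "newtons" is the grip in N (left out, the last holds). Time passes only in rows, so rows that repeat a pose let the fingers close. It gives the time, the measured TCP pose, the force, the opening and the grip force at its end, in the units of the state.
- get_obs(): the state, without advancing time (a new reading comes with each control period).
- imaging.snapshot(name): name is "scene" or "top" or "wrist"; returns the picture (400x640x3 uint8, blue, green, red); there is no depth.
- imaging.camera_model(name): a dict with "mtx" (3x3 intrinsics, pixels), "T" (4x4, takes a point from camera to world coordinates). Camera axes: x right, y up, looking along -z (the intrinsics and any distortion apply to the point x, -y, -z); pixel columns grow to the right and rows downward; lengths in m; the calibration is good to about 2 mm. A picture is of the moment at which its call begins: read the wrist's pose just before it. camera_model takes no time and is no camera call; for the wrist camera it gives the pose at the moment of the call.
- ctrl.close_job(): hands the job in; it is judged then, once.
The state is a dict: "time_s": time; "joint_positions": joint angles; "joint_velocities": joint speeds; "joint_efforts": joint torques, N m; "position": TCP position; "tool_rot": TCP orientation; "force": force on the tool from outside, world axes, zero at the start; "wrist_torque": the same for the moment, N m; "width": opening from 0.0 (shut) to 1.0 (fully open); "gripper_force": force on a finger pad.
Only numpy, scipy, OpenCV 4.12 (cv2) and the standard library are available. Lean on these libraries where they do the work, as an engineer would, in place of code of your own. Each camera call takes 0.05 s, during which the arm holds its last target. There are 200 camera calls.

## Working session

There is one attempt and no reset: what is moved stays moved. The work goes in short steps, Python scripts to look and compute and a tool call to move; the robot and the scene stay as the last step left them, time stands still between calls to the robot, and variables do not carry over. Pictures are saved under pics/ and viewed, at most 10 in all, crops included, and the job is handed in when it is done.

Besides the shell and the picture viewer there is one more tool, called as name(argument=value, ...) on one line, values as JSON. servo_tool: Moves the arm, as the interface text tells. Its arguments: {"type":"object","properties":{"deltas":{"type":"string"},"hand":{"type":"number"},"newtons":{"type":"number"}},"required":["deltas"]}

```bash
mkdir -p pics; ls
python3 - <<'E'
from bench import get_obs, imaging, ctrl
import cv2
o=get_obs(); print({k:(v if not hasattr(v,'round') else v) for k,v in o.items()}, ctrl.grasp_offset)
for n in("top","scene"):
    im=imaging.snapshot(n); cv2.imwrite(f"pics/{n}0.png",im)
    m=imaging.camera_model(n); print(n,m)
E
```

```text
pics
{'time_s': 0.0, 'joint_positions': array([-1.31309188e+00,  1.59089655e-01,  1.59820678e+00,  6.18506763e-06,
        1.38616890e+00, -2.10148058e-01]), 'joint_velocities': array([-9.06988684e-04, -1.01005646e-03,  7.98157372e-05, -6.95891231e-04,
       -1.97011335e-04, -9.41844064e-05]), 'joint_efforts': array([ 6.63592436e-04, -3.95991111e+01, -3.31430769e+01, -5.92373067e-05,
        8.10797908e-03, -4.67880113e-05]), 'position': array([ 0.25911485, -0.5126565 ,  0.23030681]), 'tool_rot': array([[ 8.92539410e-01,  4.50969155e-01, -4.71394192e-04],
       [ 4.50969227e-01, -8.92537658e-01,  1.81238674e-03],
       [ 3.96593447e-04, -1.83021086e-03, -9.99998247e-01]]), 'force': array([ 0.2188729 ,  0.2112874 , -0.60107985]), 'wrist_torque': array([ 0.01237866, -0.00825871,  0.01575392]), 'gripper_force': 0.0, 'width': 0.9989696041319142} 0.0187
top {'mtx': array([[448.98080322,   0.        , 313.74924657],
       [  0.        , 448.98080322, 195.04762037],
       [  0.        ,   0.        ,   1.        ]]), 'T': array([[ 0.01043679,  0.9870969 , -0.15978356,  0.41406633],
       [-0.99985997,  0.01239215,  0.01124601,  0.0298981 ],
       [ 0.01308096,  0.15964381,  0.98708801,  1.3683934 ],
       [ 0.        ,  0.        ,  0.        ,  1.        ]])}
scene {'mtx': array([[367.97195892,   0.        , 322.52934354],
       [  0.        , 367.97195892, 191.38344976],
       [  0.        ,   0.        ,   1.        ]]), 'T': array([[ 0.62330607,  0.41364592, -0.6636163 , -0.08884015],
       [-0.78196283,  0.32442546, -0.53224266, -0.49597356],
       [-0.00486599,  0.85067336,  0.5256721 ,  0.65563332],
       [ 0.        ,  0.        ,  0.        ,  1.        ]])}
```

View pics/top0.png

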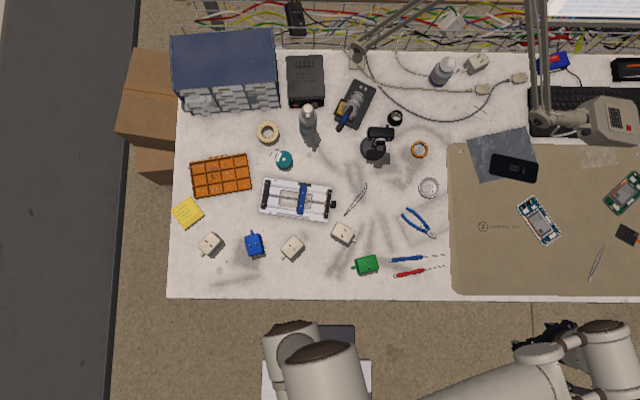

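View pics/scene0.png

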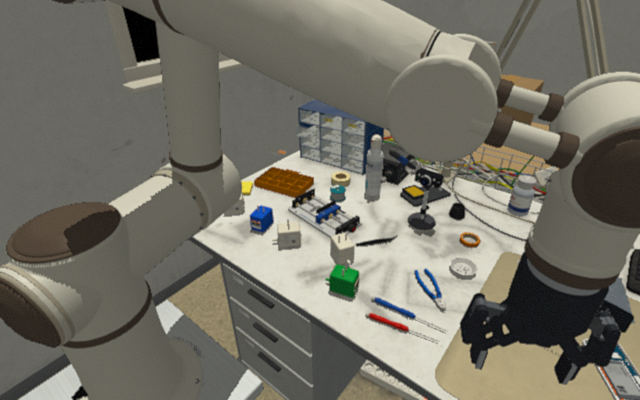

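Whites are at top-view (210,243), (292,247) and (343,233). The blue one (254,244) and green one (366,264) are look-alikes to leave alone. The bench camera is around (375,148). Next I'll take a close crop and work out positions.

```bash
cat > h.py <<'E'
import numpy as np, cv2
from bench import get_obs, imaging, ctrl
def p2w(m,u,v,z):
    K,T=m["mtx"],m["T"]; d=np.linalg.inv(K)@[u,v,1]; d=T[:3,:3]@[d[0],-d[1],-d[2]]
    return T[:3,3]+d*(z-T[2,3])/d[2]
def w2p(m,p):
    T=m["T"]; c=T[:3,:3].T@(np.asarray(p)-T[:3,3]); q=m["mtx"]@[c[0],-c[1],-c[2]]; return q[:2]/q[2]
E
python3 - <<'E'
from h import *
m=imaging.camera_model("top")
for n,u,v,z in [("w1",210,243,.052),("blue",254,244,.052),("w2",292,247,.052),("w3",343,233,.052),("green",366,264,.052),("cam top",380,133,.168),("foot",373,152,0)]:
    print(n,p2w(m,u,v,z).round(3))
im=cv2.imread("pics/top0.png")
a=cv2.resize(im[220:280,185:385],None,fx=4,fy=4,interpolation=cv2.INTER_CUBIC)
b=cv2.resize(im[115:175,300:500],None,fx=4,fy=4,interpolation=cv2.INTER_CUBIC)
cv2.imwrite("pics/c0.png",np.vstack([a,b]))
E
```

```text
w1 [0.482 0.315 0.052]
blue [0.48  0.187 0.052]
w2 [0.473 0.077 0.052]
w3 [ 0.515 -0.072  0.052]
green [ 0.426 -0.139  0.052]
cam top [ 0.785 -0.166  0.168]
foot [ 0.775 -0.17   0.   ]
```

View pics/c0.png

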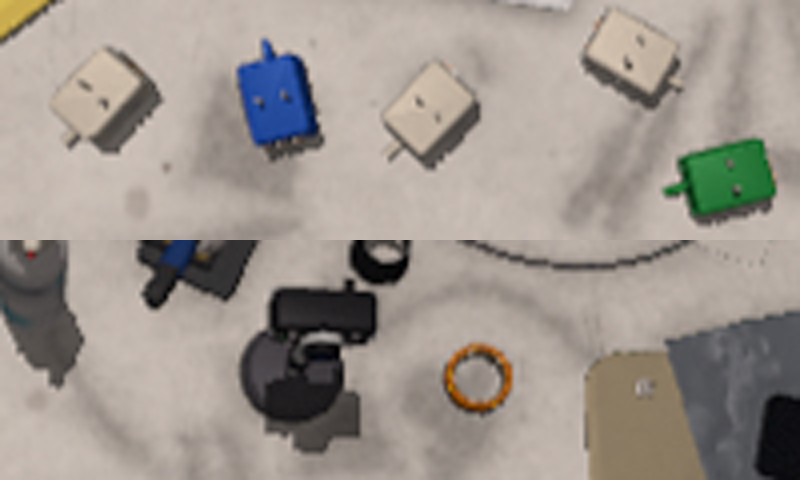

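Run:
```python
from h import *
m=imaging.camera_model("top"); f=p2w(m,373,149.5,0.008); print(f)
for z in(0,.15,.168): print(z,w2p(m,[f[0],f[1],z]), w2p(imaging.camera_model("scene"),[f[0],f[1],z]))
im=cv2.imread("pics/scene0.png")
a=cv2.resize(im[155:255,360:460],None,fx=5,fy=5,interpolation=cv2.INTER_CUBIC)
im=cv2.imread("pics/top0.png")
b=cv2.resize(im[120:170,345:405],None,fx=5,fy=5,interpolation=cv2.INTER_CUBIC)
b=cv2.copyMakeBorder(b,0,250,0,0,cv2.BORDER_CONSTANT)
cv2.imwrite("pics/c1.png",np.hstack([a,b]))
# centroids and rects of white tops
```

```text
[ 0.78084429 -0.16933599  0.008     ]
0 [372.63524989 150.16103124] [419.8767014  222.28821021]
0.15 [380.23300251 136.39173636] [427.16176145 178.50634316]
0.168 [381.26610085 134.5194675 ] [428.11261123 172.79191139]
```

View pics/c1.png

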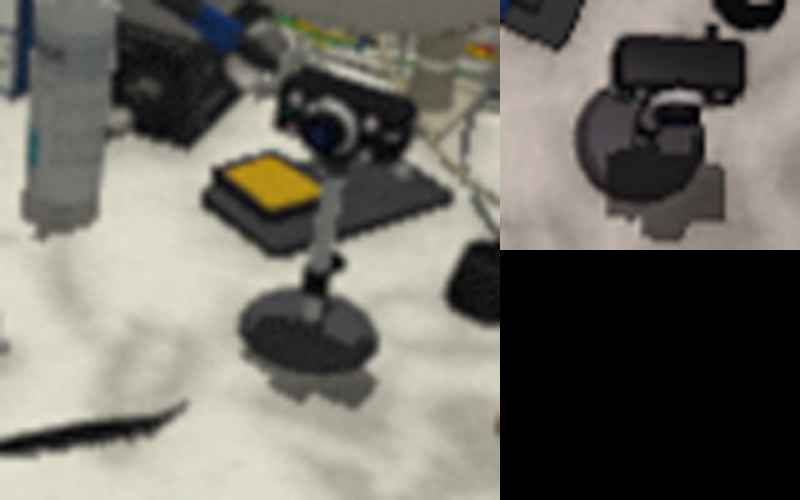

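The bench camera's lens faces the robot (about -x world) at roughly y=-0.168. I start with w3 and move above it, then measure with the wrist camera.

servo_tool(deltas="0.95 -0.7 0 -1;0.95 -0.7 0 -1;0.95 -0.7 0 -1;0.95 -0.7 0 -1;0.95 -0.7 0 -1;0.95 -0.7 0 -1;0.95 -0.7 0 -1;0.95 -0.7 0 -1;0.95 -0.7 0 -1;0.95 -0.7 0 -1;0.95 -0.7 0 -1;0.95 -0.7 0 -1;0.95 -0.7 0 -1;0.95 -0.7 0 -1", hand=-1, newtons=100)

```text
time_s: 1.5
position: [0.4718, -0.0931, 0.2312]
tool_rot: [[0.569, 0.823, -0.0], [0.823, -0.569, -0.0], [-0.0, -0.0, -1.0]]
force: [-0.7, -0.2, -0.1]
width: 1.0
gripper_force: 0.0
```

```bash
cat >> h.py <<'E'
def to(p,yaw):
    """shares for the next servo call to TCP p with tool-x yaw (deg)"""
    o=get_obs(); R=o["tool_rot"]; s=R.T@(np.asarray(p)-o["position"])/.4
    y0=np.degrees(np.arctan2(R[1,0],R[0,0])); d=(yaw-y0+180)%360-180
    print("pos",o["position"].round(4),"yaw",y0.round(1),"tilt",R[2].round(3),"F",o["force"].round(2),"M",o["wrist_torque"].round(3),"w",round(o["width"],3),"t",round(o["time_s"],2))
    print("shares",s.round(3),"turn",(-np.radians(d)/.5).round(3))
E
python3 - <<'E'
from h import *
m=imaging.camera_model("wrist"); im=imaging.snapshot("wrist"); cv2.imwrite("pics/w3.png",im)
np.savez("w3.npz",**m); print(get_obs()["joint_positions"].round(3))
to([.515,-.072,.23],60); print(m["mtx"].round(1),m["T"].round(3))
print(w2p(m,[.515,-.072,.071]))
E
```

```text
[-0.446 -0.09   1.852 -0.     1.38   0.158]
pos [ 0.4718 -0.093   0.2313] yaw 55.3 tilt [-0. -0. -1.] F [-0.73 -0.31 -0.01] M [ 0.009 -0.014 -0.008] w 1.002 t 1.55
shares [0.104 0.059 0.003] turn -0.163
[[302.4   0.  314.5]
 [  0.  302.4 202.8]
 [  0.    0.    1. ]] [[ 0.822  0.54   0.178  0.518]
 [-0.569  0.781  0.257 -0.028]
 [-0.001 -0.313  0.95   0.374]
 [ 0.     0.     0.     1.   ]]
[337.56002829 143.01455707]
```

View pics/w3.png

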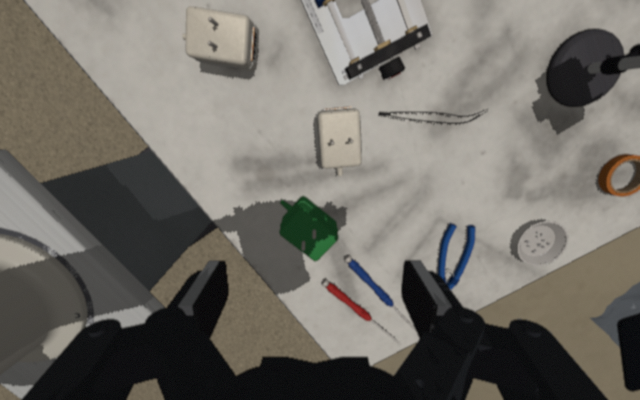

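w3 is at (339,138) with pins near (331,142) and (348,141), and its stub points down at (339,172). w2 is at (220,35) with pins near (211,23) and (214,44). The green one is at (309,228). I'll refine the pins as dark centroids.

Run:
```python
from h import *
m=dict(np.load("w3.npz")); im=cv2.imread("pics/w3.png")
g=cv2.cvtColor(im,6).astype(float)
def pins(P):
    W=[]
    for u,v in P:
        s=g[v-6:v+7,u-6:u+7]; w=np.clip(150-s,0,None); yy,xx=np.mgrid[v-6:v+7,u-6:u+7]
        q=((xx*w).sum()/w.sum(),(yy*w).sum()/w.sum()); print(np.round(q,1),s.min()); W.append(p2w(m,*q,.063))
    c=(W[0]+W[1])/2; d=W[1]-W[0]; print("c",c.round(4),"sep",np.linalg.norm(d).round(4),"line",np.degrees(np.arctan2(d[1],d[0])).round(1))
pins([(331,142),(349,142)]); pins([(211,23),(214,44)])
# top-face fit edges for w3 by corners
for P in ([(319,111),(357,108),(361,164),(321,167)],):
    W=np.array([p2w(m,*p,.052) for p in P]); print(W.mean(0).round(4),[np.linalg.norm(W[i]-W[i-1]).round(3) for i in range(4)],[np.degrees(np.arctan2(*(W[i]-W[i-1])[1::-1])).round(1) for i in range(4)])
```

```text
[330.1 142.6] 88.0
[348.4 140.8] 88.0
c [ 0.5171 -0.073   0.063 ] sep 0.0187 line -29.3
[213.7  23.4] 68.0
[213.1  46. ] 67.0
c [0.4752 0.0734 0.063 ] sep 0.0186 line -132.3
[ 0.5192 -0.0718  0.052 ] [np.float64(0.058), np.float64(0.039), np.float64(0.058), np.float64(0.043)] [np.float64(57.7), np.float64(-30.4), np.float64(-117.9), np.float64(149.7)]
```

```bash
python3 -c "
from h import *
to([.517,-.073,.013],60.3)"
```

```text
pos [ 0.4718 -0.093   0.2313] yaw 55.3 tilt [-0. -0. -1.] F [-0.73 -0.31 -0.01] M [ 0.009 -0.014 -0.008] w 1.002 t 1.55
shares [0.105 0.065 0.546] turn -0.173
```

servo_tool(deltas="0.105 0.065 0.1 -0.173;0.105 0.065 0.15 -0.173;0.105 0.065 0.2 -0.173;0.105 0.065 0.3 -0.173;0.105 0.065 0.4 -0.173;0.105 0.065 0.48 -0.173;0.105 0.065 0.52 -0.173;0.105 0.065 0.545 -0.173;0.105 0.065 0.545 -0.173;0.105 0.065 0.545 -0.173")

```text
time_s: 2.55
position: [0.5182, -0.0727, 0.0142]
tool_rot: [[0.494, 0.869, 0.001], [0.869, -0.494, -0.001], [0.0, 0.002, -1.0]]
force: [-0.3, -0.0, -0.4]
width: 0.999
gripper_force: 0.0
```

servo_tool(deltas="0 0 0 0;0 0 0 0;0 0 0 0;0 0 0 0;0 0 0 0;0 0 0 0;0 0 0 0", hand=1, newtons=100)

```text
time_s: 3.25
position: [0.5185, -0.0725, 0.0145]
tool_rot: [[0.494, 0.87, 0.002], [0.87, -0.494, -0.001], [0.0, 0.002, -1.0]]
force: [-0.1, 0.7, 7.2]
width: 0.516
gripper_force: 103.2
```

servo_tool(deltas="0 0 -0.05 0;0 0 -0.15 0;0 0 -0.25 0;0 0 -0.35 0;0 0 -0.43 0;0 0 -0.48 0;0 0 -0.5 0;0 0 -0.5 0;0 0 -0.5 0;0 0 -0.5 0")

```text
time_s: 4.25
position: [0.5162, -0.0717, 0.2111]
tool_rot: [[0.494, 0.87, -0.004], [0.87, -0.494, 0.001], [-0.001, -0.004, -1.0]]
force: [-0.4, 0.0, -3.4]
width: 0.515
gripper_force: 103.1
```

```bash
python3 -c "
from h import *
to([.517,-.073,.213],60.3)
print((get_obs()['tool_rot'].T@get_obs()['wrist_torque']).round(3))"
```

```text
pos [ 0.5162 -0.0717  0.2111] yaw 60.4 tilt [-0.001 -0.004 -1.   ] F [-0.43  0.01 -3.42] M [ 0.012  0.032 -0.026] w 0.515 t 4.25
shares [-0.002  0.003 -0.005] turn 0.004
[ 0.034 -0.005  0.026]
```

servo_tool(deltas="-0.125 0 0 0;-0.22 0 0 0;-0.125 0 0 0;0 0 0 0;0.125 0 0 0;0.125 0 0 0;0.125 0 0 0;0.125 0 0 0;0.125 0 0 0;0.125 0 0 0;0.125 0 0 0")

```text
time_s: 5.35
position: [0.5419, -0.0293, 0.2133]
tool_rot: [[0.495, 0.869, 0.0], [0.869, -0.495, -0.0], [-0.0, 0.0, -1.0]]
force: [-0.8, 0.6, -3.4]
width: 0.514
gripper_force: 103.3
```

```bash
python3 -c "
from h import *
to([.517,-.073,.213],60.3)
print((get_obs()['tool_rot'].T@get_obs()['wrist_torque']).round(3))"
```

```text
pos [ 0.5419 -0.0293  0.2133] yaw 60.3 tilt [-0.  0. -1.] F [-0.81  0.57 -3.41] M [0.001 0.006 0.042] w 0.514 t 5.35
shares [-0.126 -0.     0.001] turn 0.001
[ 0.006 -0.002 -0.042]
```

servo_tool(deltas="-0.125 0 0 0;-0.25 0 0 0;-0.25 0 0 0;-0.25 0 0 0;-0.25 0 0 0;-0.25 0 0 0;-0.25 0 0 0;-0.25 0 0 0;-0.25 0 0 0")

```text
time_s: 6.25
position: [0.4929, -0.1152, 0.2133]
tool_rot: [[0.493, 0.87, -0.0], [0.87, -0.493, 0.0], [0.0, -0.0, -1.0]]
force: [-0.1, -0.5, -2.2]
width: 0.518
gripper_force: 103.4
```

```bash
python3 -c "
from h import *
to([.517,-.073,.213],60.3)
print((get_obs()['tool_rot'].T@get_obs()['wrist_torque']).round(3))"
```

```text
pos [ 0.4929 -0.1152  0.2133] yaw 60.5 tilt [ 0. -0. -1.] F [-0.1  -0.47 -2.23] M [-0.018  0.029 -0.041] w 0.518 t 6.25
shares [0.121 0.001 0.001] turn 0.005
[ 0.016 -0.03   0.041]
```

Torque noise is about 0.02 N·m, so I'll average several readings at each end.

```bash
cat >> h.py <<'E'
def bal(n=10):
    L=[]
    for _ in range(n):
        imaging.snapshot("top"); o=get_obs(); L.append(o["tool_rot"].T@o["wrist_torque"])
    L=np.array(L); print("M tool mean",L.mean(0).round(4),"sd",L.std(0).round(3))
E
python3 -c "
from h import *
bal()"
```

```text
M tool mean [ 0.0036 -0.0099 -0.0009] sd [0.021 0.032 0.018]
```

servo_tool(deltas="0.125 0 0 0;0.25 0 0 0;0.25 0 0 0;0.25 0 0 0;0.25 0 0 0;0.25 0 0 0;0.25 0 0 0")

```text
time_s: 7.45
position: [0.5418, -0.0295, 0.2133]
tool_rot: [[0.495, 0.869, 0.0], [0.869, -0.495, -0.0], [-0.0, 0.0, -1.0]]
force: [-0.5, -0.6, -3.3]
width: 0.511
gripper_force: 103.4
```

```bash
python3 -c "
from h import *
bal(); to([.5185,-.0725,.0145],60.3)"
```

```text
M tool mean [0.0014 0.0074 0.0041] sd [0.03  0.033 0.019]
pos [ 0.5421 -0.0286  0.2133] yaw 60.4 tilt [-0.  0. -1.] F [ 0.64 -0.19 -3.09] M [ 0.056 -0.039 -0.013] w 0.517 t 7.95
shares [-0.124  0.003  0.497] turn 0.004
```

The balance shifts only 0.017 ± 0.015 against the expected 0.08, so w3 is sound. I'll put it back.

servo_tool(deltas="-0.06 0 0.1 0;-0.124 0.003 0.2 0;-0.124 0.003 0.3 0;-0.124 0.003 0.4 0;-0.124 0.003 0.46 0;-0.124 0.003 0.485 0;-0.124 0.003 0.495 0;-0.124 0.003 0.497 0;-0.124 0.003 0.497 0;-0.124 0.003 0.497 0")

```text
time_s: 8.95
position: [0.5199, -0.0728, 0.016]
tool_rot: [[0.494, 0.87, 0.003], [0.87, -0.494, -0.001], [0.0, 0.003, -1.0]]
force: [0.1, -0.0, -3.6]
width: 0.512
gripper_force: 103.3
```

servo_tool(deltas="0 0 0 0;0 0 0 0;0 0 0 0;0 0 0 0;0 0 0 0;0 0 -0.02 0;0 0 -0.1 0;0 0 -0.2 0;0 0 -0.3 0;0 0 -0.4 0;0 0 -0.5 0;0 0 -0.5 0;0 0 -0.5 0", hand=-1)

```text
time_s: 10.25
position: [0.5193, -0.0726, 0.216]
tool_rot: [[0.494, 0.87, 0.003], [0.87, -0.494, -0.001], [0.0, 0.003, -1.0]]
force: [-0.4, -1.1, -0.7]
width: 0.993
gripper_force: 0.0
```

```bash
python3 -c "
from h import *
to([.475,.0735,.213],137.7)"
```

```text
pos [ 0.5193 -0.0726  0.216 ] yaw 60.4 tilt [ 0.     0.003 -1.   ] F [-0.4  -1.1  -0.68] M [-0.042  0.031 -0.028] w 0.993 t 10.25
shares [ 0.263 -0.277  0.007] turn -2.698
```

servo_tool(deltas="0.263 -0.277 0 -1;0.263 -0.277 0 -1;0.263 -0.277 0 -1;0.263 -0.277 0 -1;0.263 -0.277 0 -1;0.263 -0.277 0 -1")

```text
time_s: 10.85
position: [0.4737, 0.0736, 0.2134]
tool_rot: [[0.018, 1.0, -0.002], [1.0, -0.018, -0.0], [-0.0, -0.002, -1.0]]
force: [-0.5, 0.7, -0.2]
width: 1.0
gripper_force: 0.0
```

servo_tool(deltas="0 0 0 -1;0 0 0 -1;0 0 0 -1;0 0 0 -1")

```text
time_s: 11.25
position: [0.4744, 0.0725, 0.2139]
tool_rot: [[-0.465, 0.885, -0.001], [0.885, 0.465, -0.0], [0.0, -0.001, -1.0]]
force: [-0.2, 0.0, -0.0]
width: 1.004
gripper_force: 0.0
```

Run:
```python
from h import *
m=imaging.camera_model("wrist"); im=imaging.snapshot("wrist"); cv2.imwrite("pics/w2.png",im)
np.savez("w2.npz",**m)
to([.475,.0735,.013],137.7)
for p in ([.475,.0735,.063],[.482,.315,.063],[.519,-.0726,.063]): print(w2p(m,p).round(1))
```

```text
pos [0.4744 0.0725 0.2139] yaw 117.7 tilt [ 0.    -0.001 -1.   ] F [-0.66 -0.7  -0.55] M [0.033 0.018 0.003] w 1.0 t 11.3
shares [0.001 0.003 0.502] turn -0.697
[316.2 185.8]
[467.4 -73.2]
[290.9 311. ]
```

View pics/w2.png

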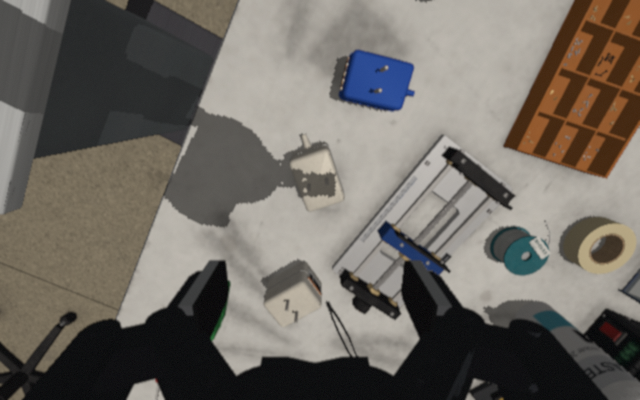

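w2 stands at (316,178) with its stub at (305,138). w3 is standing upright at (292,295). I'll check w2's yaw and the finger clearance to the board holder, whose edge runs (335,268)–(445,137).

Run:
```python
from h import *
m=dict(np.load("w2.npz"))
P=[(290,152),(328,142),(344,198),(306,210)]
W=np.array([p2w(m,*p,.052) for p in P]); print(W.mean(0).round(4),[np.linalg.norm(W[i]-W[i-1]).round(3) for i in range(4)],[np.degrees(np.arctan2(*(W[i]-W[i-1])[1::-1])).round(1) for i in range(4)])
for z in(.0,.02): print([p2w(m,*p,z)[:2].round(3) for p in((335,268),(445,137))])
c=np.array([.475,.0735]); a=np.radians(47.7)
for s in(1,-1):
  for w in(-.011,.011): print((c+s*.057*np.array([np.cos(a),np.sin(a)])+w*np.array([-np.sin(a),np.cos(a)])).round(3))
```

```text
[0.4726 0.0803 0.052 ] [np.float64(0.064), np.float64(0.039), np.float64(0.061), np.float64(0.042)] [np.float64(131.8), np.float64(42.3), np.float64(-45.4), np.float64(-133.8)]
[array([ 0.558, -0.03 ]), array([0.588, 0.18 ])]
[array([ 0.551, -0.02 ]), array([0.579, 0.178])]
[0.521 0.108]
[0.505 0.123]
[0.445 0.024]
[0.429 0.039]
```

Run:
```python
from h import *
m=dict(np.load("w2.npz"));im=cv2.imread("pics/w2.png")
a=cv2.resize(im[125:225,270:360],None,fx=6,fy=6,interpolation=cv2.INTER_CUBIC)
a=cv2.convertScaleAbs(a,alpha=1.3)
for c,y,col in(((.475,.0735),137.7,(0,0,255)),((.4726,.0803),133,(0,200,0))):
    r=np.radians(y); X=np.array([np.sin(r),-np.cos(r)]);Y=np.array([np.cos(r),np.sin(r)])
    q=[(w2p(m,[*(np.array(c)+sx*X+sy*Y),.052])-[270,125])*6 for sx,sy in((-.023,-.031),(.023,-.031),(.023,.031),(-.023,.031))]
    cv2.polylines(a,[np.int32(q)],True,col,1)
cv2.imwrite("pics/w2c.png",a)
```

```text
(no output)
```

View pics/w2c.png

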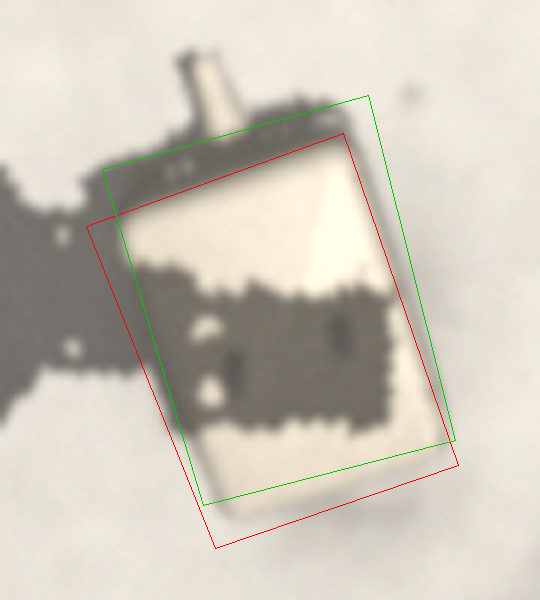

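```bash
python3 -c "
from h import *
m=dict(np.load('w2.npz')); p=p2w(m,317.5,181,.052); print(p)
to([p[0],p[1],.014],136.2)"
```

```text
[0.47521068 0.07612349 0.052     ]
pos [0.4744 0.0725 0.2139] yaw 117.7 tilt [ 0.    -0.001 -1.   ] F [-0.66 -0.7  -0.55] M [0.033 0.018 0.003] w 1.0 t 11.3
shares [0.007 0.007 0.5  ] turn -0.644
```

servo_tool(deltas="0.006 0.005 0 -0.644;0.006 0.005 0.1 -0.644;0.006 0.005 0.2 -0.644;0.006 0.005 0.3 -0.644;0.006 0.005 0.4 -0.644;0.006 0.005 0.46 -0.644;0.006 0.005 0.49 -0.644;0.006 0.005 0.5 -0.644;0.006 0.005 0.5 -0.644")

```text
time_s: 12.2
position: [0.4755, 0.0765, 0.0149]
tool_rot: [[-0.72, 0.694, 0.001], [0.694, 0.72, -0.0], [-0.0, 0.0, -1.0]]
force: [0.1, -0.5, -0.3]
width: 0.999
gripper_force: 0.0
```

servo_tool(deltas="0 0 0 0;0 0 0 0;0 0 0 0;0 0 0 0;0 0 0 0;0 0 0 0;0 0 0 0", hand=1, newtons=100)

```text
time_s: 12.9
position: [0.4763, 0.0768, 0.0159]
tool_rot: [[-0.721, 0.693, 0.003], [0.693, 0.721, -0.0], [-0.002, 0.002, -1.0]]
force: [-0.5, 0.0, 6.0]
width: 0.513
gripper_force: 103.2
```

servo_tool(deltas="0 0 -0.05 0;0 0 -0.15 0;0 0 -0.25 0;0 0 -0.35 0;0 0 -0.45 0;0 0 -0.5 0;0 0 -0.5 0;0.125 0 -0.5 0;0.25 0 -0.5 0;0.125 0 -0.5 0;0 0 -0.5 0;-0.125 0 -0.5 0;-0.125 0 -0.5 0;-0.125 0 -0.5 0;-0.125 0 -0.5 0;-0.125 0 -0.5 0")

```text
time_s: 14.5
position: [0.5099, 0.0431, 0.2136]
tool_rot: [[-0.722, 0.692, -0.002], [0.692, 0.722, 0.0], [0.001, -0.001, -1.0]]
force: [0.8, -0.1, -4.3]
width: 0.516
gripper_force: 104.8
```

```bash
python3 -c "
from h import *
bal(14)"
```

```text
M tool mean [ 0.0114 -0.0372  0.0152] sd [0.031 0.03  0.032]
```

servo_tool(deltas="0.125 0 0 0;0.25 0 0 0;0.25 0 0 0;0.25 0 0 0;0.25 0 0 0;0.25 0 0 0;0.25 0 0 0")

```text
time_s: 15.9
position: [0.4395, 0.1109, 0.2146]
tool_rot: [[-0.72, 0.694, 0.0], [0.694, 0.72, -0.0], [-0.0, 0.0, -1.0]]
force: [-0.3, 0.1, -3.4]
width: 0.517
gripper_force: 104.8
```

```bash
python3 -c "
from h import *
bal(14); to([.475,.075,.0145],136.2)"
```

```text
M tool mean [-0.008  -0.0227 -0.0051] sd [0.034 0.024 0.034]
pos [0.4388 0.1116 0.2145] yaw 136.2 tilt [ 0. -0. -1.] F [-1.21  0.49 -4.75] M [-0.023 -0.01   0.044] w 0.517 t 16.6
shares [-0.129 -0.003  0.5  ] turn -0.002
```

w2 is inconclusive: the shift is only 0.015, but with an offset of -0.03. I'll repeat with a ramped start and a hard stop each way.

servo_tool(deltas="-0.01 0 0 0;-0.03 0 0 0;-0.07 0 0 0;-0.13 0 0 0;-0.22 0 0 0;-0.34 0 0 0;-0.465 0 0 0;-0.465 0 0 0;-0.465 0 0 0;-0.465 0 0 0")

```text
time_s: 17.6
position: [0.5728, -0.0175, 0.2141]
tool_rot: [[-0.721, 0.693, -0.001], [0.693, 0.721, 0.0], [0.001, -0.0, -1.0]]
force: [0.5, 0.2, -2.9]
width: 0.512
gripper_force: 104.7
```

```bash
python3 -c "
from h import *
bal(20);to([.475,.075,.0145],136.2)"
```

```text
M tool mean [ 0.0004 -0.0179  0.0049] sd [0.035 0.028 0.033]
pos [ 0.573  -0.0173  0.2145] yaw 136.1 tilt [ 0. -0. -1.] F [ 0.89  0.55 -3.83] M [ 0.05  -0.009  0.003] w 0.511 t 18.6
shares [ 0.337 -0.003  0.5  ] turn -0.002
```

servo_tool(deltas="0.01 0 0 0;0.03 0 0 0;0.07 0 0 0;0.13 0 0 0;0.22 0 0 0;0.34 0 0 0;0.465 0 0 0;0.465 0 0 0;0.465 0 0 0;0.465 0 0 0")

```text
time_s: 19.6
position: [0.4392, 0.1114, 0.2149]
tool_rot: [[-0.721, 0.693, 0.001], [0.693, 0.721, -0.0], [-0.001, 0.001, -1.0]]
force: [-0.4, 0.3, -4.2]
width: 0.515
gripper_force: 104.8
```

```bash
python3 -c "
from h import *
bal(20); to([.475,.075,.0145],136.2)"
```

```text
M tool mean [-0.0047 -0.0364 -0.0101] sd [0.041 0.03  0.031]
pos [0.4388 0.1115 0.2145] yaw 136.2 tilt [-0.  0. -1.] F [-0.02  0.03 -4.63] M [-0.047  0.005 -0.017] w 0.516 t 20.6
shares [-0.128 -0.003  0.5  ] turn -0.002
```

There's no direction dependence (all about -0.028), so w2 is sound. I'll stand it back and go to w1.

servo_tool(deltas="-0.06 0 0.1 0;-0.128 -0.003 0.2 0;-0.128 -0.003 0.3 0;-0.128 -0.003 0.4 0;-0.128 -0.003 0.46 0;-0.128 -0.003 0.485 0;-0.128 -0.003 0.495 0;-0.128 -0.003 0.498 0;-0.128 -0.003 0.498 0;-0.128 -0.003 0.498 0")

```text
time_s: 21.6
position: [0.4763, 0.0751, 0.0167]
tool_rot: [[-0.721, 0.693, 0.003], [0.693, 0.721, -0.0], [-0.002, 0.002, -1.0]]
force: [-0.3, -0.3, -3.0]
width: 0.513
gripper_force: 105.1
```

servo_tool(deltas="0 0 0 0;0 0 0 0;0 0 0 0;0 0 0 0;0 0 0 0;0 0 -0.02 0;0 0 -0.1 0;0 0 -0.2 0;0 0 -0.3 0;0 0 -0.4 0;0 0 -0.5 0;0 0 -0.5 0;0 0 -0.5 0", hand=-1)

```text
time_s: 22.9
position: [0.4756, 0.0752, 0.2167]
tool_rot: [[-0.721, 0.693, 0.003], [0.693, 0.721, -0.0], [-0.002, 0.002, -1.0]]
force: [-0.5, -0.6, -0.1]
width: 1.001
gripper_force: 0.0
```

```bash
python3 -c "
from h import *
to([.482,.312,.213],136)"
```

```text
pos [0.4756 0.0752 0.2167] yaw 136.2 tilt [-0.002  0.002 -1.   ] F [-0.48 -0.61 -0.09] M [-0.049 -0.    -0.007] w 1.001 t 22.9
shares [0.399 0.438 0.009] turn 0.005
```

servo_tool(deltas="0.4 0.438 0 0;0.4 0.438 0 0;0.4 0.438 0 0;0.4 0.438 0 0;0.4 0.438 0 0;0.4 0.438 0 0;0.4 0.438 0 0;0.4 0.438 0 0")

```text
time_s: 23.7
position: [0.4804, 0.3113, 0.2141]
tool_rot: [[-0.721, 0.693, -0.002], [0.693, 0.721, -0.001], [0.001, -0.002, -1.0]]
force: [-0.2, -0.5, -0.0]
width: 0.998
gripper_force: 0.0
```

Run:
```python
from h import *
m=imaging.camera_model("wrist"); im=imaging.snapshot("wrist"); cv2.imwrite("pics/w1.png",im)
np.savez("w1.npz",**m); to([.482,.312,.014],136)
c=w2p(m,[.482,.312,.052]); print(c); u,v=np.int32(c)
x0,y0=u-60,max(0,v-50)
a=cv2.resize(im[y0:y0+100,x0:x0+120],None,fx=6,fy=6,interpolation=cv2.INTER_CUBIC)
print(x0,y0)
r=np.radians(136); X=np.array([np.sin(r),-np.cos(r)]);Y=np.array([np.cos(r),np.sin(r)])
q=[(w2p(m,[*(np.array([.482,.312])+sx*X+sy*Y),.052])-[x0,y0])*6 for sx,sy in((-.023,-.031),(.023,-.031),(.023,.031),(-.023,.031))]
print(np.round(q)); cv2.polylines(a,[np.int32(q)],True,(0,0,255),1)
cv2.imwrite("pics/w1c.png",a)
```

```text
pos [0.4807 0.3111 0.2145] yaw 136.1 tilt [ 0.    -0.002 -1.   ] F [ 0.85 -0.37  0.58] M [-0.033 -0.038 -0.039] w 1.0 t 23.75
shares [-0.001  0.005  0.501] turn 0.002
[317.20182212 184.3603455 ]
257 134
[[232. 470.]
 [489. 471.]
 [499. 124.]
 [225. 123.]]
```

View pics/w1c.png

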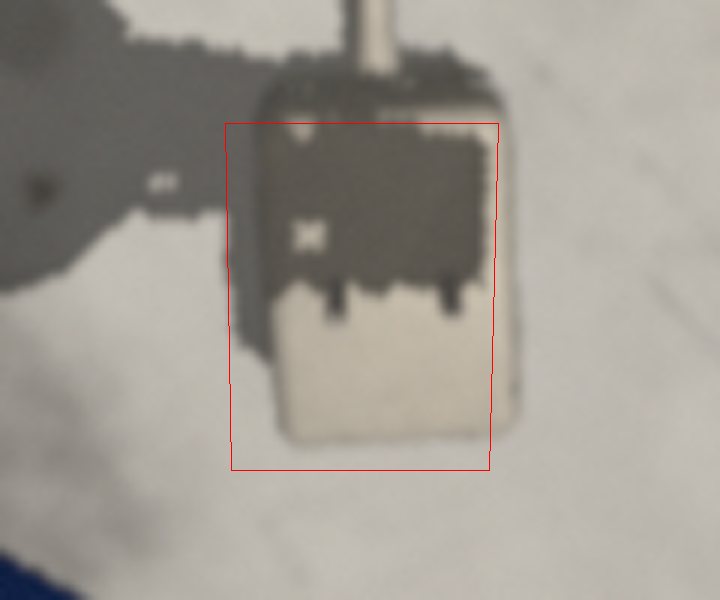

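w1's top face in the crop has corners (258,100), (512,95), (520,440) and (283,445), turned about 3° from the red box. The stub is at the top and the pins are at (337,300) and (452,300).

```bash
python3 -c "
from h import *
m=dict(np.load('w1.npz')); p=p2w(m,322.5,179,.052); print(p)
to([p[0],p[1],.0145],138.7)"
```

```text
[0.48166635 0.31990622 0.052     ]
pos [0.4807 0.3111 0.2145] yaw 136.1 tilt [ 0.    -0.002 -1.   ] F [ 0.85 -0.37  0.58] M [-0.033 -0.038 -0.039] w 1.0 t 23.75
shares [0.013 0.018 0.5  ] turn -0.092
```

servo_tool(deltas="0.013 0.018 0.05 -0.092;0.013 0.018 0.1 -0.092;0.013 0.018 0.2 -0.092;0.013 0.018 0.3 -0.092;0.013 0.018 0.4 -0.092;0.013 0.018 0.46 -0.092;0.013 0.018 0.49 -0.092;0.013 0.018 0.5 -0.092;0.013 0.018 0.5 -0.092")

```text
time_s: 24.65
position: [0.4829, 0.321, 0.016]
tool_rot: [[-0.752, 0.659, 0.001], [0.659, 0.752, 0.0], [-0.001, 0.001, -1.0]]
force: [0.5, 0.7, 1.2]
width: 0.996
gripper_force: 0.0
```

servo_tool(deltas="0 0 0 0;0 0 0 0;0 0 0 0;0 0 0 0;0 0 0 0;0 0 0 0;0 0 0 0", hand=1, newtons=110)

```text
time_s: 25.35
position: [0.4833, 0.3216, 0.0169]
tool_rot: [[-0.752, 0.659, 0.002], [0.659, 0.752, 0.001], [-0.001, 0.002, -1.0]]
force: [-0.5, -1.0, 5.8]
width: 0.51
gripper_force: 113.2
```

servo_tool(deltas="0 0 -0.05 0;0 0 -0.15 0;0 0 -0.25 0;0 0 -0.35 0;0 0 -0.45 0;0 0 -0.5 0;0 0 -0.5 0;0.125 0 -0.5 0;0.25 0 -0.5 0;0.125 0 -0.5 0;0 0 -0.5 0;-0.125 0 -0.5 0;-0.125 0 -0.5 0;-0.125 0 -0.5 0;-0.125 0 -0.5 0;-0.125 0 -0.5 0")

```text
time_s: 26.95
position: [0.5185, 0.2888, 0.2141]
tool_rot: [[-0.753, 0.658, -0.002], [0.658, 0.753, -0.0], [0.001, -0.002, -1.0]]
force: [-0.1, 0.4, -3.8]
width: 0.512
gripper_force: 114.7
```

```bash
python3 -c "
from h import *
bal(16)"
```

```text
M tool mean [-0.0021  0.0348  0.0004] sd [0.031 0.029 0.039]
```

servo_tool(deltas="0.125 0 0 0;0.25 0 0 0;0.25 0 0 0;0.25 0 0 0;0.25 0 0 0;0.25 0 0 0;0.25 0 0 0")

```text
time_s: 28.45
position: [0.4453, 0.3534, 0.2153]
tool_rot: [[-0.751, 0.66, 0.0], [0.66, 0.751, -0.0], [-0.0, 0.0, -1.0]]
force: [-0.1, 0.3, -4.1]
width: 0.51
gripper_force: 115.0
```

```bash
python3 -c "
from h import *
bal(16); to([.6,-.168,.25],180)"
```

```text
M tool mean [-0.0105 -0.0423  0.0088] sd [0.027 0.036 0.024]
pos [0.4445 0.3542 0.2153] yaw 138.8 tilt [ 0. -0. -1.] F [-0.09 -0.2  -3.17] M [-0.035 -0.091  0.014] w 0.51 t 29.25
shares [-1.152 -0.726 -0.087] turn -1.438
```

The balance swings 0.077 N·m from end to end, so w1 rattles. I'll carry it to the camera.

servo_tool(deltas="-0.06 -0.04 -0.04 -0.1;-0.15 -0.09 -0.08 -0.2;-0.25 -0.155 -0.08 -0.3;-0.35 -0.22 -0.08 -0.4;-0.45 -0.28 -0.08 -0.5;-0.55 -0.345 -0.08 -0.6;-0.65 -0.41 -0.08 -0.7;-0.75 -0.47 -0.08 -0.7;-0.85 -0.535 -0.08 -0.7;-0.9 -0.57 -0.08 -0.7;-0.92 -0.58 -0.08 -0.7;-0.92 -0.58 -0.08 -0.7;-0.92 -0.58 -0.08 -0.7")

```text
time_s: 30.55
position: [0.5683, -0.0617, 0.2472]
tool_rot: [[-0.933, 0.36, -0.0], [0.36, 0.933, 0.001], [0.001, 0.001, -1.0]]
force: [-0.3, 0.1, -4.2]
width: 0.509
gripper_force: 115.3
```

Run:
```python
from h import *
m=imaging.camera_model("top")
for n,u,v,z in[("body c",381,132.4,.165),("barrel front",380.4,144.5,.155),("barrel",380.4,142.4,.16),("bodyL",369,136.5,.165),("bodyR",394,138.5,.165),("bodyL",369,136.5,.14),("TL",369,127.5,.168),("TR",394,127.7,.168)]: print(n,p2w(m,u,v,z).round(3))
s=imaging.camera_model("scene")
# scene view: lens at crop (323,130)/5 + (360,155); print point at z=.15
print("lens scene",p2w(s,360+323/5,155+130/5,.15).round(3))
to([.61,-.168,.23],180)
```

```text
body c [ 0.788 -0.169  0.165]
barrel front [ 0.756 -0.169  0.155]
barrel [ 0.761 -0.168  0.16 ]
bodyL [ 0.776 -0.136  0.165]
bodyR [ 0.771 -0.205  0.165]
bodyL [ 0.783 -0.139  0.14 ]
TL [ 0.801 -0.135  0.168]
TR [ 0.801 -0.205  0.168]
lens scene [ 0.764 -0.17   0.15 ]
pos [ 0.5683 -0.0617  0.2472] yaw 158.9 tilt [ 0.001  0.001 -1.   ] F [-0.29  0.11 -4.23] M [ 0.005 -0.01   0.004] w 0.509 t 30.55
shares [-0.193 -0.21   0.043] turn -0.737
```

The lens is at about (0.755, -0.169, 0.15), facing -x. The TCP target is therefore (0.62, -0.169, 0.141) at yaw 180.

servo_tool(deltas="-0.05 -0.05 0 -0.2;-0.1 -0.1 0 -0.4;-0.15 -0.16 0 -0.6;-0.19 -0.205 0.02 -0.737;-0.19 -0.205 0.05 -0.737;-0.19 -0.205 0.05 -0.737;-0.19 -0.205 0.05 -0.737")

```text
time_s: 31.25
position: [0.6094, -0.1648, 0.2269]
tool_rot: [[-1.0, -0.001, -0.001], [-0.001, 1.0, 0.001], [0.001, 0.001, -1.0]]
force: [0.1, -0.5, -3.4]
width: 0.51
gripper_force: 116.2
```

```bash
python3 -c "
from h import *
to([.62,-.169,.141],180)"
```

```text
pos [ 0.6094 -0.1648  0.2269] yaw -180.0 tilt [ 0.001  0.001 -1.   ] F [ 0.11 -0.51 -3.38] M [-0.    -0.028  0.04 ] w 0.51 t 31.25
shares [-0.027 -0.011  0.215] turn 0.001
```

servo_tool(deltas="-0.01 -0.01 0.04 0;-0.025 -0.01 0.09 0;-0.025 -0.01 0.14 0;-0.025 -0.01 0.18 0;-0.025 -0.01 0.2 0;-0.025 -0.01 0.212 0;-0.025 -0.01 0.214 0;-0.025 -0.01 0.214 0;-0.025 -0.01 0.214 0;-0.025 -0.01 0.214 0;-0.025 -0.01 0.214 0;-0.025 -0.01 0.214 0")

```text
time_s: 32.45
position: [0.6199, -0.1708, 0.142]
tool_rot: [[-1.0, 0.001, 0.0], [0.001, 1.0, -0.0], [-0.0, -0.0, -1.0]]
force: [0.0, 0.3, -3.7]
width: 0.509
gripper_force: 116.4
```

Run:
```python
from h import *
to([.62,-.169,.141],180)
a=imaging.snapshot("scene")[140:290,200:480]; b=imaging.snapshot("top")[110:270,180:460]
cv2.imwrite("pics/fin.png",np.vstack([cv2.resize(a,(560,300)),cv2.resize(b,(525,300))[:,:525] if 0 else cv2.resize(b,(560,300))]))
```

```text
pos [ 0.6199 -0.1708  0.142 ] yaw 180.0 tilt [-0. -0. -1.] F [ 0.03  0.29 -3.73] M [ 0.024 -0.034 -0.001] w 0.509 t 32.45
shares [-0.     0.005  0.002] turn -0.002
```

View pics/fin.png

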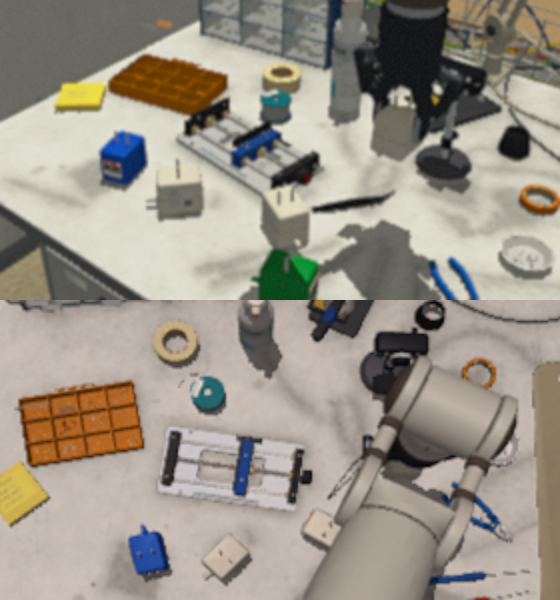

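The two sound adapters stand upright in place at (180,190) and (285,215). The rattler is held in front of the lens at (395,128). I'm handing in.

```bash
python3 -c "
from bench import ctrl
print(ctrl.close_job())"
```

```text
the job is handed in; nothing more can be done
None
```

The rattling adapter was the leftmost white one; its balance swung 0.077 N·m when shaken. I handed the job in at about 32 s with it held upright, sticker to the bench camera lens about 10 cm away, and the two sound adapters standing back in place; no verdict was shown.

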